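# Put three swapped specimen jars back on their own trays

## Task

The three specimen jars have been put back on one another's trays: move each one to the tray of its own cap colour, upright on the white disc in the middle. Use the empty grey tray as the free spot on the way: set a jar down on its white disc and let go, and leave it empty again at the end. Keep the jars upright, never put one down on the bare bench, and leave the marker, the timer and the tube rack where they are.

Things in the scene. Friction and masses are not known exactly. Their poses are not given: they have to be found in the camera images.
- jar_blue: Loose closed specimen jar: white round body with a blue screw cap and a blue band round its label; upright cylinder 52 mm in diameter all the way up (cap too), 75 mm tall, 60 to 130 g. Origin: centre of its underside; z up along its axis. At the start it stands on a tray of another colour.
- jar_yellow: Loose closed specimen jar: white round body with a yellow screw cap and a yellow band round its label; upright cylinder 52 mm in diameter all the way up (cap too), 60 mm tall, 60 to 130 g. Origin: centre of its underside; z up along its axis. At the start it stands on a tray of another colour.
- jar_green: Loose closed specimen jar: white round body with a green screw cap and a green band round its label; upright cylinder 52 mm in diameter all the way up (cap too), 90 mm tall, 60 to 130 g. Origin: centre of its underside; z up along its axis. At the start it stands on a tray of another colour.
- tray_blue: Fixed round blue tray, 100 mm in diameter, its floor 10 mm above the bench with a 4 mm wide lip up to 14 mm, and a white disc, 58 mm across, marking the middle. Home of the blue-capped jar; another jar stands on it at the start. Origin: centre of its underside, on the bench; z up.
- tray_yellow: Fixed round yellow tray, 100 mm in diameter, its floor 10 mm above the bench with a 4 mm wide lip up to 14 mm, and a white disc, 58 mm across, marking the middle. Home of the yellow-capped jar; another jar stands on it at the start. Origin: centre of its underside, on the bench; z up.
- tray_green: Fixed round green tray, 100 mm in diameter, its floor 10 mm above the bench with a 4 mm wide lip up to 14 mm, and a white disc, 58 mm across, marking the middle. Home of the green-capped jar; another jar stands on it at the start. Origin: centre of its underside, on the bench; z up.
- tray_grey: Fixed round grey tray, 100 mm in diameter, its floor 10 mm above the bench with a 4 mm wide lip up to 14 mm, and a white disc, 58 mm across, marking the middle. The free spot, empty at the start. Origin: centre of its underside, on the bench; z up.
- marker: Bystander, loose: white marker pen with a black cap lying on the bench, 130 mm long along its x, 15 mm thick. Origin: middle of its underside. To be left alone.
- timer: Bystander, loose: flat white bench timer, 62 x 58 x 18 mm high, three black buttons. Origin: centre of its underside. To be left alone.
- tube_rack: Bystander, loose: black microtube rack with red and clear tube caps, 50 x 65 mm, 38 mm high. Origin: centre of its underside. To be left alone.
Things that resemble listed ones, but are neither listed nor needed, are in the scene too. Leave any orange look-alike of the jar_yellow alone.

How it is judged:
By the outcome, as a careful person would: the job done as asked, in the order asked, and still so for the second after the job is handed in, with the robot touching nothing.
It also fails if it takes over 96 s, if anything falls off the work surface, if the arm or the gripper's body presses on something with over 40 N, if the wrist force passes 120 N, or if a joint passes its speed limit or range.

## Robot

A 6-joint arm with a two-finger parallel gripper is mounted at the origin on the work surface. World frame = base frame: x ahead of the robot, y to its left, z up, the work surface at z = 0. Lengths are in m, angles in rad, forces in N, time in s.
With the tool pointing down it reaches from about 0.325 to 1 m from the base axis. Payload 5.1 kg.
Tool frame: the origin (TCP) lies midway between the tips of the shut fingers; the grasp point (between the pads) lies 19 mm behind it (r.grip_depth is the distance from the TCP to the grasp point, in m); z points along the fingers, y is the line along which they close (so a half turn about z gives the same grasp; the last joint's range is limited). The gripper opens to 85 mm and grips with 20 to 120 N. Pads are 22 mm wide; open, the fingers measure 114 mm over their backs; the gripper's body (76 mm by 85 mm) begins 54 mm behind the grasp point. The pads swing forward as they close: fully open they stand 13 mm farther back than shut.
Start: joints at [-1.281, 0.124, 1.65, -0, 1.367, -0.083], TCP at [0.237, -0.605, 0.231] pointing down, gripper open.
Joint ranges: [-2.61, 2.61], [-1.02, 2.33], [0.03, 2.71], [-1.35, 4.49], [0.32, 2.68], [-2.91, 2.91]. Speed limits (rad/s): [2.57, 2.57, 3.14, 3.14, 3.14, 3.14].

## Interface

Orientations are given as a rotation vector (axis times angle).
In Python, from cell import r gives the robot as it stands.
- The arm moves only by the tool step_arm, never from a script. Its argument "moves" is a list of rows, each an object of numbers: "hand": the finger opening in m, from 0 to 0.0854; "x", "y", "z": the shift along the tool's x, y, z in m; "twist": the turn about the tool's z in rad. In form: [{"hand": .., "x": .., "y": .., "z": .., "twist": ..}, ...]. A call has 1 to 5 rows; each row shifts and turns the commanded pose from where the row before left it, along the tool's axes as they then stand; what a row does not reach is not made up. A row lasts 1/12 s, in which the tool goes at most 41.7 mm and 7.16 degrees, less where a joint would pass 70% of its speed; a pose out of reach is approached as far as the arm can. A call is refused whole if a number of a shift passes 0.0417 or a number of a turn 0.125, either way. A call with a gripper value outside its range is refused whole. The fingers move at their own pace and stop on an object; "newtons" is the grip in N (left out, the last holds). Time passes only in rows, so rows that do not move let the fingers close. It gives the time, the measured TCP pose, the force, the opening and the grip force at its end, in the units of the state.
- r.get_state(): the state, without advancing time (a new reading comes with each control period).
- r.grab_frame(name): name is "scene" or "top"; returns a dict with "img" (384x512x3 uint8, blue, green, red), "range_z" (384x512 float32, m along the optical axis (not along the pixel's ray), 0 where there is no reading), "intrinsics" (3x3 intrinsics, pixels), "k1" (the pictures are not rectified: a ray, as slopes to the right and down, at radius r is drawn at 1 + k1 r^2 times it, then the intrinsics apply), "view" (4x4, takes a point from world to camera coordinates). Camera axes: x right, y up, looking along -z (the intrinsics and any distortion apply to the point x, -y, -z); pixel columns grow to the right and rows downward; lengths in m; the calibration is good to about 2 mm. A picture is of the moment at which its call begins.
- r.close_job(): hands the job in; it is judged then, once.
The state is a dict: "time": time; "q": joint angles; "joint_velocities": joint speeds; "joint_efforts": joint torques, N m; "tool_pos": TCP position; "ee_rot": TCP orientation; "force": force on the tool from outside, world axes, zero at the start; "wrist_torque": the same for the moment, N m; "grip_width": finger opening in m; "grip_force": force on a finger pad.
Only numpy, scipy, OpenCV 4.12 (cv2) and the standard library are available. Lean on these libraries where they do the work, as an engineer would, in place of code of your own. Each camera call takes 0.05 s, during which the arm holds its last target. There are 200 camera calls.

## Working session

There is one attempt and no reset: what is moved stays moved. The work goes in short steps, Python scripts to look and compute and a tool call to move; the robot and the scene stay as the last step left them, time stands still between calls to the robot, and variables do not carry over. Pictures are saved under pics/ and viewed, at most 14 in all, crops included, and the job is handed in when it is done.

Besides the shell and the picture viewer there is one more tool, called after ">>>" as name(argument=value, ...), one argument or row to a line, values as JSON. step_arm: Moves the arm, as the interface text tells. Its arguments: {"type":"object","properties":{"moves":{"type":"array","items":{"type":"object","properties":{"hand":{"type":"number"},"x":{"type":"number"},"y":{"type":"number"},"z":{"type":"number"},"twist":{"type":"number"}}}},"newtons":{"type":"number"}},"required":["moves"]}

```bash
mkdir -p pics
cat > h.py <<'E'
import numpy as np, cv2
from cell import r
def px2w(f,u,v,z=None):
    K=f["intrinsics"];V=np.array(f["view"]);k=f["k1"]
    d=np.array([(u-K[0][2])/K[0][0],(v-K[1][2])/K[1][1]]);s=d.copy()
    for _ in range(20): s=d/(1+k*(s@s))
    R=V[:3,:3];c=-R.T@V[:3,3];ray=R.T@np.array([s[0],-s[1],-1.])
    t=(z-c[2])/ray[2] if z is not None else f["range_z"][int(round(v)),int(round(u))]
    return c+t*ray
E
python3 - <<'E'
from h import *
import pickle
for n in("top","scene"):
    f=r.grab_frame(n);pickle.dump(f,open(n+".pkl","wb"))
    cv2.imwrite(f"pics/{n}0.png",cv2.resize(f["img"],(800,600),interpolation=cv2.INTER_CUBIC))
    V=np.array(f["view"]);print(n,-V[:3,:3].T@V[:3,3],f["k1"])
s=r.get_state();print(s)
E
```

```text
top [0.50711678 0.01166838 0.86183999] 0.03333446347095905
scene [1.09119465 0.04072528 0.63411642] 0.0380482878121945
{'time': 0.1, 'q': array([-1.28057179e+00,  1.24414137e-01,  1.65156158e+00,  1.02144042e-05,
        1.36751870e+00, -8.25962602e-02]), 'joint_velocities': array([ 0.0001294 , -0.00133603, -0.00438987, -0.00166667, -0.00021231,
       -0.00128553]), 'joint_efforts': array([ 3.62996761e-04, -4.24928641e+01, -3.66654253e+01, -1.90807136e-04,
        3.89938708e-03, -7.99449936e-06]), 'tool_pos': array([ 0.2365735 , -0.60481092,  0.23017835]), 'ee_rot': array([-3.08530800e+00, -5.81885842e-01,  2.93761023e-04]), 'force': array([ 0.34404957,  0.2622998 , -0.05238475]), 'wrist_torque': array([ 0.03313704,  0.021419  , -0.06265698]), 'grip_force': 0.0, 'grip_width': 0.08524712319166801}
```

View pics/top0.png

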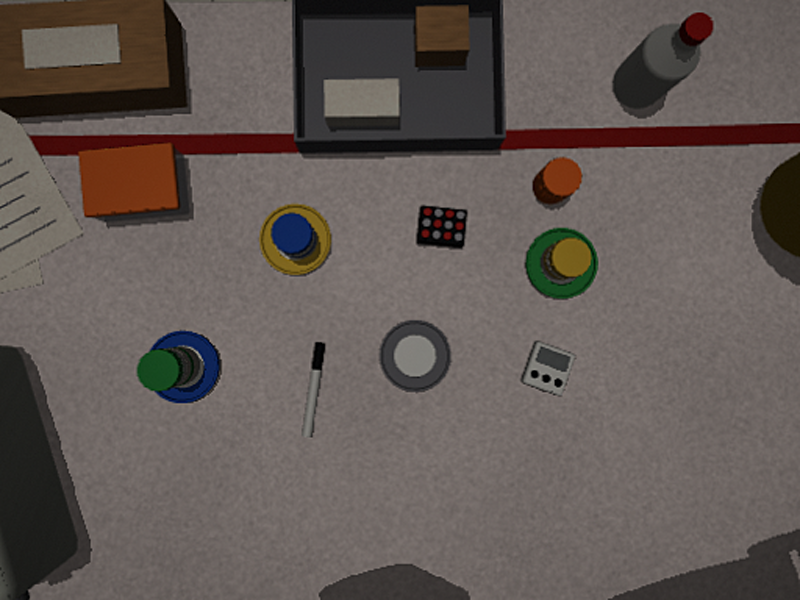

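View pics/scene0.png

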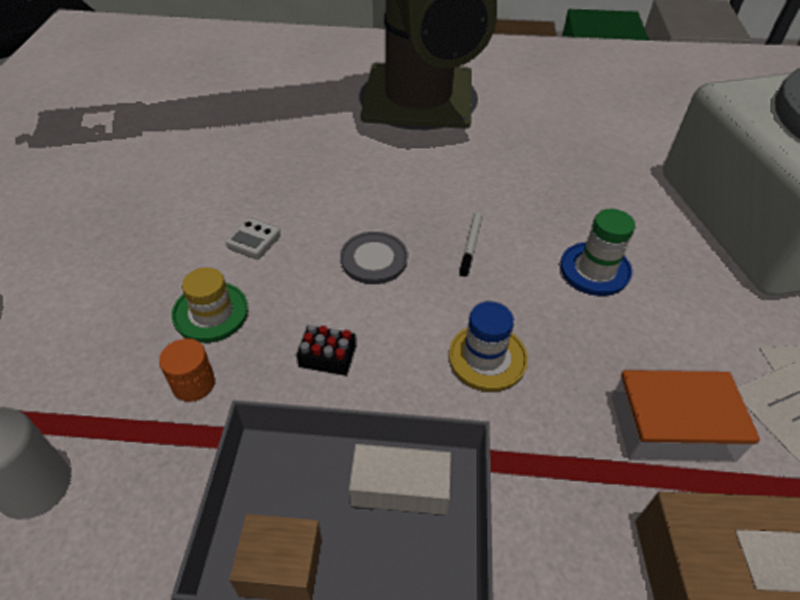

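The top view shows the green jar on the blue tray (cap at 160,370 in the 800x600 view), the blue jar on the yellow tray (293,233) and the yellow jar on the green tray (571,258). The grey tray is empty (414,356), and the orange decoy is at (562,178). The scene view agrees.

```bash
cat >> h.py <<'E'
S=.64
def tray(f,u,v,rad,lo,hi,z):  # ellipse of coloured blob around (u,v) in native px -> world centre
    hsv=cv2.cvtColor(f["img"],cv2.COLOR_BGR2HSV);m=cv2.inRange(hsv,lo,hi)
    k=np.zeros_like(m);cv2.circle(k,(int(u),int(v)),rad,255,-1);m&=k
    c=max(cv2.findContours(m,0,1)[0],key=cv2.contourArea)
    (a,b),s,_=cv2.fitEllipse(cv2.convexHull(c));return (a,b),s,px2w(f,a,b,z)
E
python3 - <<'E'
from h import *
import pickle
f=pickle.load(open("top.pkl","rb"))
B=((105,120,40),(130,255,255));Y=((20,110,60),(32,255,255));G=((50,100,30),(85,255,255))
L=[("tblue",185,366,26,B,.014),("tyel",296,240,26,Y,.014),("tgreen",562,263,26,G,.014),
("jgreen",160,370,18,G,.10),("jblue",293,233,18,B,.085),("jyel",571,258,18,((18,110,60),(35,255,255)),.07)]
for n,u,v,rd,(lo,hi),z in L:
    p,s,w=tray(f,u*S,v*S,rd,lo,hi,z);print(n,np.round(p,1),np.round(s,1),np.round(w,4))
for n,u,v,z in[("grey",414.5,355.5,.012),("timer",549,367,.018),("rackc",442,227,.038),("m1",319,345,.01),("m2",308,435,.01),("orange",562,174,.07),("box",180,180,.06),("binedge",300,150,.05)]:
    print(n,np.round(px2w(f,u*S,v*S,z),3), np.round(px2w(f,u*S,v*S),3))
E
```

```text
tblue [116.3 234.4] [45.7 46.6] [0.4534 0.2834 0.014 ]
tyel [188.4 152.7] [45.4 45.8] [0.6266 0.1274 0.014 ]
tgreen [359.  168.1] [44.8 45.8] [ 0.5863 -0.242   0.014 ]
jgreen [100.9 236.5] [26.2 27. ] [0.4556 0.285  0.1   ]
jblue [186.4 148.8] [25.  25.4] [0.6244 0.1217 0.085 ]
jyel [365.2 164.2] [24.9 25.7] [ 0.5887 -0.2379  0.07  ]
grey [ 0.461 -0.036  0.012] [ 0.461 -0.036  0.011]
timer [ 0.443 -0.22   0.018] [ 0.443 -0.219  0.02 ]
rackc [ 0.635 -0.075  0.038] [ 0.637 -0.076  0.028]
m1 [0.478 0.096 0.01 ] [0.507 0.012 0.862]
m2 [0.355 0.113 0.01 ] [0.356 0.112 0.013]
orange [ 0.697 -0.23   0.07 ] [ 0.699 -0.233  0.061]
box [0.7   0.269 0.06 ] [0.507 0.012 0.862]
binedge [0.74  0.113 0.05 ] [0.75  0.118 0.017]
```

>>> step_arm(
  moves=[
    {"twist":0.124,"hand":0.085},
    {"twist":0.124},
    {"twist":0.124},
    {"x":0.025,"y":-0.025},
    {"x":0.025,"y":-0.025},
  ],
  newtons=35,
)

```text
invalid input at $.moves[0]: expected keys hand, x, y, z, twist
```

All keys are required.

>>> step_arm(
  moves=[
    {"hand":0.085,"x":0,"y":0,"z":0,"twist":0.124},
    {"hand":0.085,"x":0,"y":0,"z":0,"twist":0.124},
    {"hand":0.085,"x":0,"y":0,"z":0,"twist":0.124},
    {"hand":0.085,"x":0.025,"y":-0.025,"z":0,"twist":0},
    {"hand":0.085,"x":0.025,"y":-0.025,"z":0,"twist":0},
  ],
  newtons=35,
)

```text
time: 0.52
tool_pos: [0.286, -0.5553, 0.2304]
ee_rot: [-3.14, 0.004, 0.001]
force: [0.3, 0.1, -0.3]
grip_width: 0.0851
grip_force: 0.0
```

>>> step_arm(
  moves=[
    {"hand":0.085,"x":0.028,"y":-0.029,"z":0,"twist":0},
    {"hand":0.085,"x":0.028,"y":-0.029,"z":0,"twist":0},
    {"hand":0.085,"x":0.028,"y":-0.029,"z":0,"twist":0},
    {"hand":0.085,"x":0.028,"y":-0.029,"z":0,"twist":0},
    {"hand":0.085,"x":0.028,"y":-0.029,"z":0,"twist":0},
  ],
)

```text
time: 0.93
tool_pos: [0.4274, -0.4084, 0.2309]
ee_rot: [-3.141, -0.001, 0.001]
force: [1.6, -0.6, 0.4]
grip_width: 0.0853
grip_force: 0.0
```

>>> step_arm(
  moves=[
    {"hand":0.085,"x":0.028,"y":-0.029,"z":0,"twist":0},
    {"hand":0.085,"x":0.028,"y":-0.029,"z":0,"twist":0},
    {"hand":0.085,"x":0.028,"y":-0.029,"z":0,"twist":0},
    {"hand":0.085,"x":0.028,"y":-0.029,"z":0,"twist":0},
    {"hand":0.085,"x":0.023,"y":-0.027,"z":0.02,"twist":0},
  ],
)

```text
time: 1.35
tool_pos: [0.565, -0.2663, 0.2156]
ee_rot: [3.138, 0.002, 0.011]
force: [0.6, -1.2, 0.8]
grip_width: 0.0847
grip_force: 0.0
```

>>> step_arm(
  moves=[
    {"hand":0.085,"x":0.028,"y":-0.029,"z":0.0,"twist":0},
    {"hand":0.085,"x":0,"y":0,"z":0.035,"twist":0},
    {"hand":0.085,"x":0,"y":0,"z":0.03,"twist":0},
    {"hand":0.085,"x":0,"y":0,"z":0.0,"twist":0},
    {"hand":0.085,"x":0,"y":0,"z":0,"twist":0},
  ],
)

```text
time: 1.77
tool_pos: [0.5878, -0.2371, 0.1436]
ee_rot: [-3.139, -0.002, 0.008]
force: [0.1, 0.2, 0.8]
grip_width: 0.0851
grip_force: 0.0
```

Run:
```python
from h import *
import pickle
for n in("top","scene"):
    f=pickle.load(open(n+".pkl","rb"))
    for nm,x,y,z in[("g",.456,.285,.1),("b",.624,.122,.085),("y",.589,-.238,.07)]:
        P=[]
        V=np.array(f["view"]);K=f["intrinsics"];c=V@[x,y,z,1];u0=int(K[0][2]-K[0][0]*c[0]/c[2]);v0=int(K[1][2]+K[1][1]*c[1]/c[2])
        P=np.array([px2w(f,u,v) for u in range(u0-30,u0+30) for v in range(v0-30,v0+30) if 0<=u<512 and 0<=v<384])
        P=P[(np.abs(P[:,2]-z)<.005)&(np.hypot(P[:,0]-x,P[:,1]-y)<.04)]
        if len(P)>5:(cx,cy),rr=cv2.minEnclosingCircle(P[:,:2].astype(np.float32));print(n,nm,len(P),np.round([cx,cy,rr],4),np.median(P[:,2]),np.round(P.mean(0),4))
```

```text
top g 597 [0.4558 0.2862 0.0273] 0.10008068753405774 [0.4554 0.2847 0.1001]
top b 531 [0.6243 0.1232 0.0267] 0.08487572106199548 [0.6239 0.1228 0.0849]
top y 507 [ 0.5882 -0.2385  0.0265] 0.0696965633089438 [ 0.5878 -0.2383  0.0696]
scene g 368 [0.4571 0.2848 0.0277] 0.09912260031768866 [0.4595 0.2833 0.0989]
scene b 500 [0.6274 0.1223 0.027 ] 0.08436584314008205 [0.6283 0.1218 0.0843]
scene y 417 [ 0.5911 -0.2393  0.0271] 0.06903539553122562 [ 0.5926 -0.239   0.0689]
```

>>> step_arm(
  moves=[
    {"hand":0.085,"x":0.001,"y":0.0015,"z":0.036,"twist":0},
    {"hand":0.085,"x":0,"y":0,"z":0.036,"twist":0},
    {"hand":0.085,"x":0,"y":0,"z":0.03,"twist":0},
    {"hand":0.085,"x":0,"y":0,"z":0.013,"twist":0},
    {"hand":0.085,"x":0,"y":0,"z":0,"twist":0},
  ],
)

```text
time: 2.18
tool_pos: [0.5887, -0.2394, 0.0292]
ee_rot: [-3.139, 0.0, 0.006]
force: [-0.1, 0.2, -1.1]
grip_width: 0.0848
grip_force: 0.0
```

>>> step_arm(
  moves=[
    {"hand":0.04,"x":0,"y":0,"z":0,"twist":0},
    {"hand":0.04,"x":0,"y":0,"z":0,"twist":0},
    {"hand":0.04,"x":0,"y":0,"z":0,"twist":0},
    {"hand":0.04,"x":0,"y":0,"z":0,"twist":0},
    {"hand":0.04,"x":0,"y":0,"z":0,"twist":0},
  ],
)

```text
time: 2.6
tool_pos: [0.5927, -0.2408, 0.0351]
ee_rot: [3.139, 0.001, 0.008]
force: [-0.1, -0.1, 6.6]
grip_width: 0.0513
grip_force: 37.1
```

Run:
```python
from h import *
f=r.grab_frame("scene");cv2.imwrite("pics/g1.png",cv2.resize(f["img"][100:280,60:300],(800,600),interpolation=cv2.INTER_CUBIC))
s=r.get_state();print(s["time"],s["tool_pos"],s["force"],s["wrist_torque"],s["q"],s["grip_width"])
```

```text
2.65 [ 0.59273061 -0.24076594  0.03505271] [-0.04710393 -0.48396544  5.85899813] [0.12469656 0.01875195 0.06123042] [-4.69711690e-01  2.87523638e-01  1.81318446e+00 -1.48142829e-05
  1.03492791e+00  1.10034083e+00] 0.051231156953766795
```

View pics/g1.png

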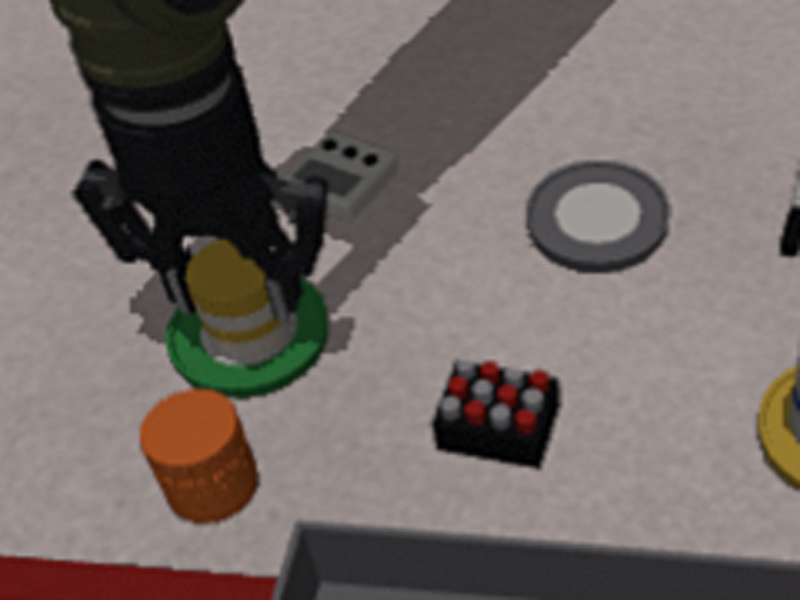

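The yellow jar is held between the fingers (cap at about 225,275 in the crop), and the neighbours are clear. The tool was pushed up about 6 mm, so I'll lift gently and recheck.

>>> step_arm(
  moves=[
    {"hand":0.04,"x":0,"y":0,"z":-0.004,"twist":0},
    {"hand":0.04,"x":0,"y":0,"z":-0.006,"twist":0},
    {"hand":0.04,"x":0,"y":0,"z":-0.01,"twist":0},
    {"hand":0.04,"x":0,"y":0,"z":-0.02,"twist":0},
    {"hand":0.04,"x":0,"y":0,"z":0,"twist":0},
  ],
)

```text
time: 3.07
tool_pos: [0.5928, -0.2407, 0.076]
ee_rot: [3.138, 0.001, 0.01]
force: [1.4, -1.2, 0.6]
grip_width: 0.051
grip_force: 36.6
```

Run:
```python
from h import *
f=r.grab_frame("scene");cv2.imwrite("pics/g2.png",cv2.resize(f["img"][100:280,60:300],(800,600),interpolation=cv2.INTER_CUBIC))
s=r.get_state();print(s["time"],s["tool_pos"],s["force"],s["wrist_torque"],s["ee_rot"],s["grip_width"])
```

```text
3.1167 [ 0.59232097 -0.24048767  0.07452152] [ 0.31918464 -0.25532664 -0.96157722] [ 0.02807005 -0.0107295  -0.02617885] [3.13895500e+00 1.41119433e-03 8.12857808e-03] 0.05080562733798693
```

View pics/g2.png

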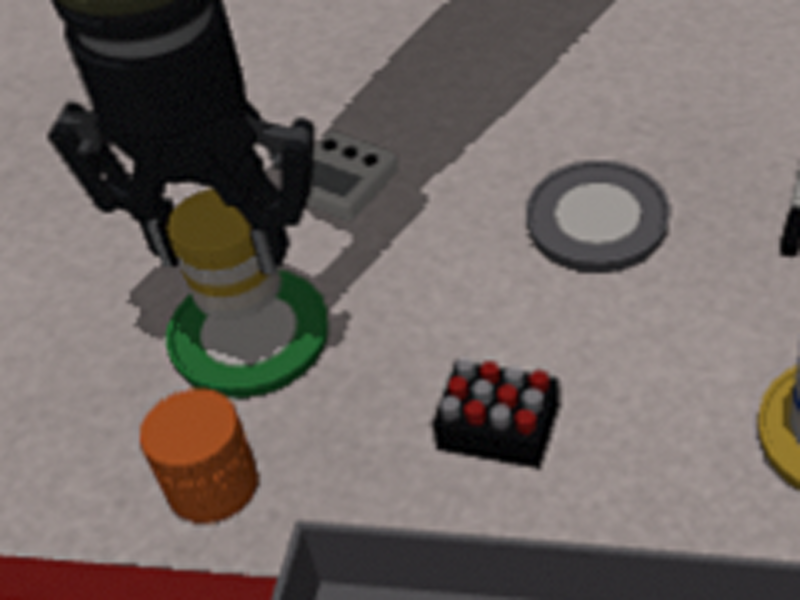

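The yellow jar is lifted upright, with the cap at (212,225) in the crop and a load of about 1 N. Next it goes to the grey tray.

>>> step_arm(
  moves=[
    {"hand":0.04,"x":-0.008,"y":-0.012,"z":-0.01,"twist":0},
    {"hand":0.04,"x":-0.016,"y":-0.025,"z":0,"twist":0},
    {"hand":0.04,"x":-0.018,"y":-0.029,"z":0,"twist":0},
    {"hand":0.04,"x":-0.018,"y":-0.029,"z":0,"twist":0},
    {"hand":0.04,"x":-0.018,"y":-0.029,"z":0,"twist":0},
  ],
)

```text
time: 3.53
tool_pos: [0.5108, -0.1144, 0.0804]
ee_rot: [-3.141, -0.0, 0.002]
force: [-0.7, 1.0, -1.0]
grip_width: 0.0511
grip_force: 36.7
```

>>> step_arm(
  moves=[
    {"hand":0.04,"x":-0.018,"y":-0.029,"z":0,"twist":0},
    {"hand":0.04,"x":-0.017,"y":-0.026,"z":0,"twist":0},
    {"hand":0.04,"x":-0.011,"y":-0.018,"z":0,"twist":0},
    {"hand":0.04,"x":-0.005,"y":-0.008,"z":0,"twist":0},
    {"hand":0.04,"x":0,"y":0,"z":0,"twist":0},
  ],
)

```text
time: 3.95
tool_pos: [0.4599, -0.0334, 0.0805]
ee_rot: [-3.141, -0.005, 0.002]
force: [-0.0, -0.0, -1.8]
grip_width: 0.051
grip_force: 36.8
```

>>> step_arm(
  moves=[
    {"hand":0.04,"x":0.002,"y":0.0025,"z":0.01,"twist":0},
    {"hand":0.04,"x":0,"y":0,"z":0.015,"twist":0},
    {"hand":0.04,"x":0,"y":0,"z":0.01,"twist":0},
    {"hand":0.04,"x":0,"y":0,"z":0.005,"twist":0},
    {"hand":0.04,"x":0,"y":0,"z":0,"twist":0},
  ],
)

```text
time: 4.37
tool_pos: [0.4623, -0.0377, 0.0392]
ee_rot: [-3.141, 0.0, 0.006]
force: [0.2, 0.3, -1.3]
grip_width: 0.051
grip_force: 36.8
```

Run:
```python
from h import *
f=r.grab_frame("scene");cv2.imwrite("pics/g3.png",cv2.resize(f["img"][90:225,160:340],(800,600),interpolation=cv2.INTER_CUBIC))
s=r.get_state();print(s["time"],s["tool_pos"],s["force"])
```

```text
4.4167 [ 0.46289629 -0.03769806  0.04023774] [-5.38264702e-01 -7.78431440e-04 -8.98871961e-01]
```

View pics/g3.png

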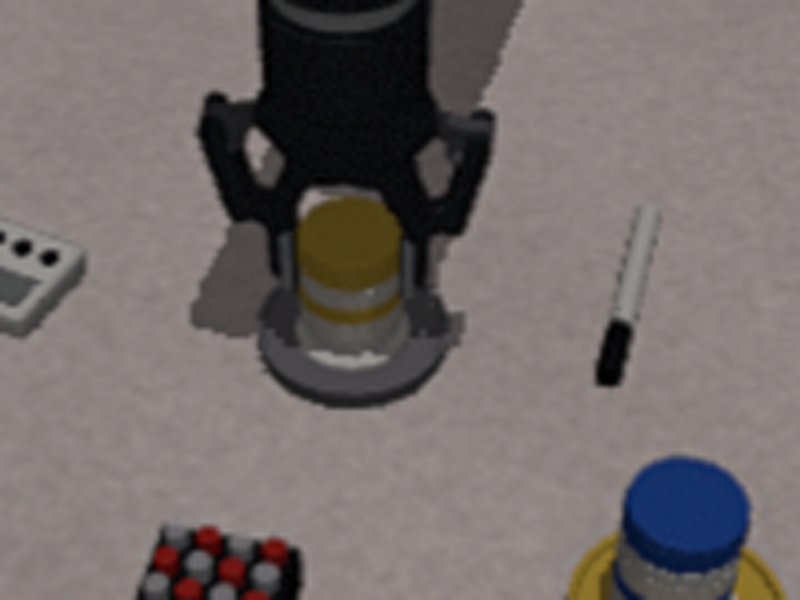

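The jar sits a few mm above the grey disc, centred on it (jar 350,330, disc front rim 350,362). I'll lower it and release.

>>> step_arm(
  moves=[
    {"hand":0.04,"x":0,"y":0,"z":0.002,"twist":0},
    {"hand":0.04,"x":0,"y":0,"z":0.0015,"twist":0},
    {"hand":0.04,"x":0,"y":0,"z":0.001,"twist":0},
    {"hand":0.04,"x":0,"y":0,"z":0,"twist":0},
    {"hand":0.04,"x":0,"y":0,"z":0,"twist":0},
  ],
)

```text
time: 4.83
tool_pos: [0.4634, -0.0372, 0.0371]
ee_rot: [3.141, 0.001, 0.001]
force: [-0.3, -0.7, -0.1]
grip_width: 0.0508
grip_force: 36.8
```

>>> step_arm(
  moves=[
    {"hand":0.04,"x":0,"y":0,"z":0.001,"twist":0},
    {"hand":0.054,"x":0,"y":0,"z":0,"twist":0},
    {"hand":0.06,"x":0,"y":0,"z":0,"twist":0},
    {"hand":0.085,"x":0,"y":0,"z":0,"twist":0},
    {"hand":0.085,"x":0,"y":0,"z":0,"twist":0},
  ],
)

```text
time: 5.25
tool_pos: [0.4634, -0.0372, 0.036]
ee_rot: [3.142, 0.001, 0.001]
force: [0.6, -0.4, -0.5]
grip_width: 0.0813
grip_force: 0.0
```

>>> step_arm(
  moves=[
    {"hand":0.085,"x":0,"y":0,"z":0,"twist":0},
    {"hand":0.085,"x":0,"y":0,"z":-0.02,"twist":0},
    {"hand":0.085,"x":0,"y":0,"z":-0.035,"twist":0},
    {"hand":0.085,"x":0,"y":0,"z":-0.04,"twist":0},
    {"hand":0.085,"x":0,"y":0,"z":-0.035,"twist":0},
  ],
)

```text
time: 5.67
tool_pos: [0.463, -0.0371, 0.1676]
ee_rot: [-3.142, -0.001, 0.0]
force: [1.4, -1.0, 0.9]
grip_width: 0.085
grip_force: 0.0
```

>>> step_arm(
  moves=[
    {"hand":0.085,"x":0,"y":-0.02,"z":-0.01,"twist":0},
    {"hand":0.085,"x":0,"y":-0.035,"z":0,"twist":0},
    {"hand":0.085,"x":0,"y":-0.04,"z":0,"twist":0},
    {"hand":0.085,"x":0,"y":-0.04,"z":0,"twist":0},
    {"hand":0.085,"x":0,"y":-0.04,"z":0,"twist":0},
  ],
)

```text
time: 6.08
tool_pos: [0.4629, 0.1394, 0.1763]
ee_rot: [-3.141, 0.0, -0.002]
force: [0.5, 0.4, 0.5]
grip_width: 0.0853
grip_force: 0.0
```

>>> step_arm(
  moves=[
    {"hand":0.085,"x":0,"y":-0.04,"z":0,"twist":0},
    {"hand":0.085,"x":0,"y":-0.04,"z":0,"twist":0},
    {"hand":0.085,"x":0,"y":-0.037,"z":0,"twist":0},
    {"hand":0.085,"x":-0.004,"y":-0.025,"z":0,"twist":0},
    {"hand":0.085,"x":0,"y":0,"z":0,"twist":0},
  ],
)

```text
time: 6.5
tool_pos: [0.4582, 0.2838, 0.1759]
ee_rot: [-3.14, -0.009, 0.001]
force: [-0.3, -0.8, 0.6]
grip_width: 0.0854
grip_force: 0.0
```

Run:
```python
from h import *
f=r.grab_frame("top");cv2.imwrite("pics/t2.png",cv2.resize(f["img"][150:300,60:340],(800,429),interpolation=cv2.INTER_CUBIC))
print(tray(f,260,222,20,(18,110,60),(35,255,255),.07)); print(px2w(f,414.5*S,355.5*S,.012))
```

```text
((266.05377197265625, 228.85694885253906), (23.137643814086914, 25.841135025024414), array([ 0.46179359, -0.03418305,  0.07      ]))
[ 0.46138489 -0.03593056  0.012     ]
```

View pics/t2.png

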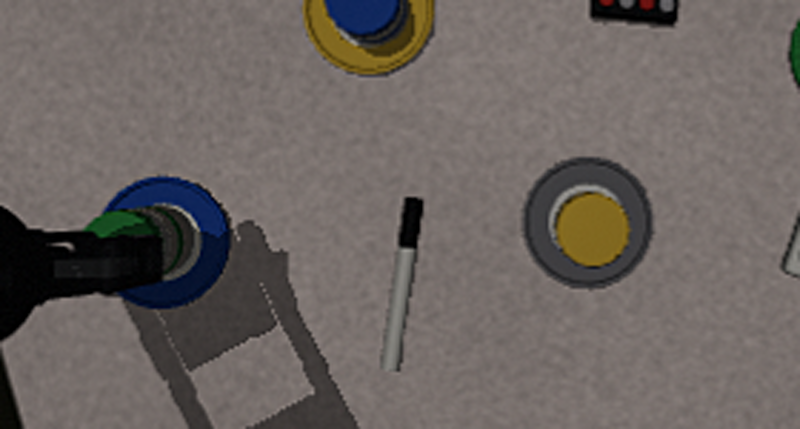

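>>> step_arm(
  moves=[
    {"hand":0.085,"x":-0.002,"y":-0.001,"z":0.036,"twist":0},
    {"hand":0.085,"x":0,"y":0,"z":0.036,"twist":0},
    {"hand":0.085,"x":0,"y":0,"z":0.034,"twist":0},
    {"hand":0.085,"x":0,"y":0,"z":0.02,"twist":0},
    {"hand":0.085,"x":0,"y":0,"z":0,"twist":0},
  ],
)

```text
time: 6.97
tool_pos: [0.4531, 0.2778, 0.0441]
ee_rot: [3.137, -0.001, -0.015]
force: [-0.8, -0.5, -0.8]
grip_width: 0.0852
grip_force: 0.0
```

The yellow jar stands centred on the grey disc (cap 593,228 in the crop, ring 588,222). The tool reading after the descent is off, so I'll check it again.

>>> step_arm(
  moves=[
    {"hand":0.085,"x":0,"y":0,"z":0,"twist":0},
  ],
)

```text
time: 7.05
tool_pos: [0.4564, 0.2796, 0.0489]
ee_rot: [3.14, -0.0, -0.004]
force: [-0.7, -0.1, 0.6]
grip_width: 0.085
grip_force: 0.0
```

Run:
```python
from h import *
f=r.grab_frame("scene");cv2.imwrite("pics/g4.png",cv2.resize(f["img"][90:225,310:490],(800,600),interpolation=cv2.INTER_CUBIC))
for i in range(3):
    r.grab_frame("scene")
    s=r.get_state();print(s["time"],s["tool_pos"],s["force"],s["ee_rot"],s["joint_velocities"].round(4))
```

```text
7.15 [0.4585907  0.28096406 0.05188585] [0.33199417 0.07114561 1.31929302] [-3.14024327e+00 -4.08944218e-05 -4.69320270e-03] [ 0.0028 -0.014  -0.0169  0.0023 -0.0047  0.0019]
7.2 [0.45887718 0.28124131 0.05237399] [-0.09025775  0.01916784 -0.08713871] [-3.13978123e+00 -3.16153892e-04 -6.12547570e-03] [ 0.0038 -0.0067 -0.0041  0.0007 -0.0025 -0.0004]
7.25 [0.45887222 0.28137565 0.05244492] [-0.46430587  0.10692527 -0.01545942] [-3.13963004e+00 -5.07802010e-04 -6.42850632e-03] [ 0.0029 -0.0009  0.0015  0.0011 -0.0002  0.0001]
```

View pics/g4.png

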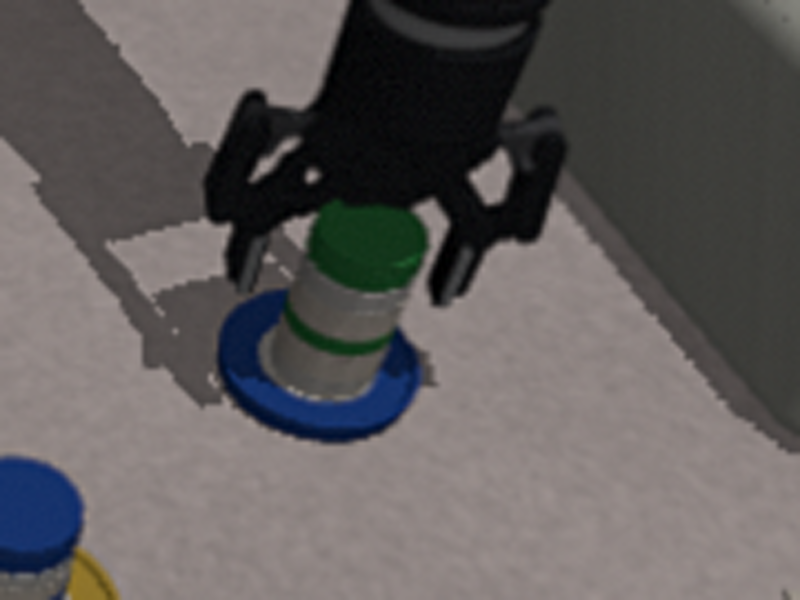

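The fingers straddle the green jar but sit about 4 mm too far towards -y (finger gaps 265–300 and 418–435). I'll correct that, let it settle, and grip.

>>> step_arm(
  moves=[
    {"hand":0.085,"x":-0.002,"y":-0.004,"z":0.002,"twist":0},
    {"hand":0.085,"x":0,"y":0,"z":0,"twist":0},
    {"hand":0.085,"x":0,"y":0,"z":0,"twist":0},
    {"hand":0.06,"x":0,"y":0,"z":0,"twist":0},
    {"hand":0.04,"x":0,"y":0,"z":0,"twist":0},
  ],
)

```text
time: 7.67
tool_pos: [0.455, 0.2849, 0.048]
ee_rot: [-3.142, -0.002, -0.0]
force: [0.5, -0.8, 0.4]
grip_width: 0.0636
grip_force: 0.0
```

>>> step_arm(
  moves=[
    {"hand":0.04,"x":0,"y":0,"z":0,"twist":0},
    {"hand":0.04,"x":0,"y":0,"z":0,"twist":0},
    {"hand":0.04,"x":0,"y":0,"z":0,"twist":0},
    {"hand":0.04,"x":0,"y":0,"z":0,"twist":0},
    {"hand":0.04,"x":0,"y":0,"z":0,"twist":0},
  ],
)

```text
time: 8.08
tool_pos: [0.4552, 0.2849, 0.048]
ee_rot: [-3.141, -0.001, -0.001]
force: [-0.2, -0.5, 1.2]
grip_width: 0.0512
grip_force: 36.6
```

>>> step_arm(
  moves=[
    {"hand":0.04,"x":0,"y":0,"z":-0.008,"twist":0},
    {"hand":0.04,"x":0,"y":0,"z":-0.02,"twist":0},
    {"hand":0.04,"x":0,"y":0,"z":-0.028,"twist":0},
    {"hand":0.04,"x":0.002,"y":0.01,"z":-0.022,"twist":0},
    {"hand":0.04,"x":0.005,"y":0.02,"z":-0.01,"twist":0},
  ],
)

```text
time: 8.5
tool_pos: [0.4632, 0.2563, 0.1398]
ee_rot: [-3.139, -0.005, -0.007]
force: [0.5, -0.6, -0.5]
grip_width: 0.0512
grip_force: 36.7
```

>>> step_arm(
  moves=[
    {"hand":0.04,"x":0.007,"y":0.03,"z":0,"twist":0},
    {"hand":0.04,"x":0.009,"y":0.035,"z":0,"twist":0},
    {"hand":0.04,"x":0.009,"y":0.035,"z":0,"twist":0},
    {"hand":0.04,"x":0.009,"y":0.035,"z":0,"twist":0},
    {"hand":0.04,"x":0.009,"y":0.035,"z":0,"twist":0},
  ],
)

```text
time: 8.92
tool_pos: [0.505, 0.0832, 0.1362]
ee_rot: [3.142, 0.002, 0.0]
force: [0.7, 0.5, -0.8]
grip_width: 0.0511
grip_force: 36.7
```

>>> step_arm(
  moves=[
    {"hand":0.04,"x":0.009,"y":0.035,"z":0,"twist":0},
    {"hand":0.04,"x":0.009,"y":0.035,"z":0,"twist":0},
    {"hand":0.04,"x":0.009,"y":0.035,"z":0,"twist":0},
    {"hand":0.04,"x":0.009,"y":0.035,"z":0,"twist":0},
    {"hand":0.04,"x":0.009,"y":0.035,"z":0,"twist":0},
  ],
)

```text
time: 9.33
tool_pos: [0.5502, -0.0919, 0.1361]
ee_rot: [-3.142, -0.001, 0.0]
force: [1.5, 0.6, -1.5]
grip_width: 0.0513
grip_force: 36.7
```

>>> step_arm(
  moves=[
    {"hand":0.04,"x":0.009,"y":0.035,"z":0,"twist":0},
    {"hand":0.04,"x":0.009,"y":0.035,"z":0,"twist":0},
    {"hand":0.04,"x":0.008,"y":0.03,"z":0,"twist":0},
    {"hand":0.04,"x":0.004,"y":0.015,"z":0,"twist":0},
    {"hand":0.04,"x":0,"y":0,"z":0,"twist":0},
  ],
)

```text
time: 9.75
tool_pos: [0.5807, -0.208, 0.1359]
ee_rot: [3.141, -0.004, 0.0]
force: [-0.0, 0.6, -0.8]
grip_width: 0.0515
grip_force: 36.7
```

Run:
```python
from h import *
f=r.grab_frame("scene");cv2.imwrite("pics/g5.png",cv2.resize(f["img"][90:270,60:300],(800,600),interpolation=cv2.INTER_CUBIC))
p=tray(f,210*S,312*S,30,(50,100,30),(85,255,255),.013);print(p)
for i in range(2): r.grab_frame("scene")
s=r.get_state();print(s["tool_pos"],s["force"],s["ee_rot"])
```

```text
((133.9103546142578, 199.24937438964844), (36.74211120605469, 48.89402389526367), array([ 0.59427206, -0.24175774,  0.013     ]))
[ 0.57988532 -0.20400211  0.13546568] [ 0.25793799  0.0675456  -0.90641645] [-3.14051225e+00 -1.76654287e-03  1.74055925e-03]
```

View pics/g5.png

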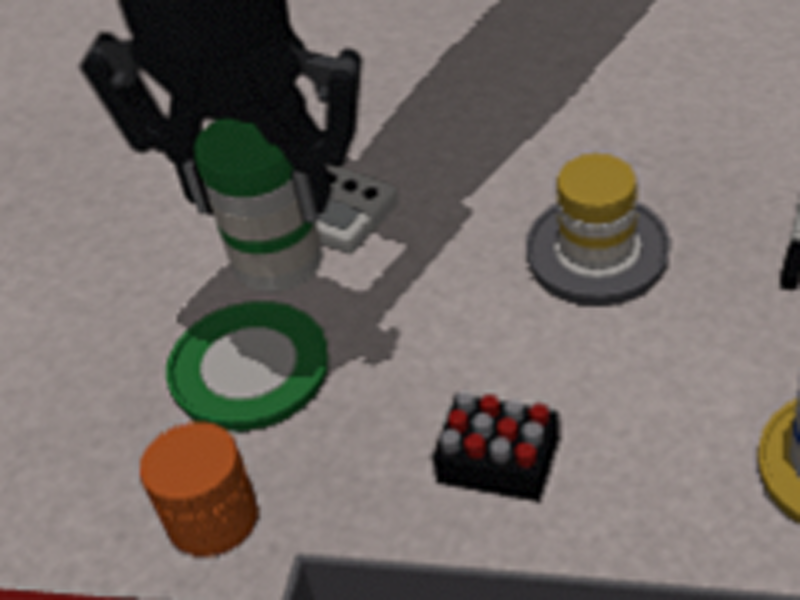

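The green jar hangs upright next to the empty green tray, whose disc centre is at about (249,363) in the crop. The yellow jar stands well on the grey disc.

Run:
```python
from h import *
f=r.grab_frame("scene");print(px2w(f,60+249*.3,90+363*.3,.0105), px2w(f,60+597*.3,90+244*.3,.0105))
f=r.grab_frame("top")
print(px2w(f,562*S,263*S,.0105))
```

```text
[ 0.59118108 -0.24154558  0.0105    ] [ 0.46379542 -0.03668223  0.0105    ]
[ 0.58603466 -0.24445829  0.0105    ]
```

>>> step_arm(
  moves=[
    {"hand":0.04,"x":0.003,"y":0.014,"z":0,"twist":0},
    {"hand":0.04,"x":0.003,"y":0.016,"z":0,"twist":0},
    {"hand":0.04,"x":0.001,"y":0.008,"z":0.01,"twist":0},
    {"hand":0.04,"x":0,"y":0,"z":0.025,"twist":0},
    {"hand":0.04,"x":0,"y":0,"z":0.025,"twist":0},
  ],
)

```text
time: 10.42
tool_pos: [0.5887, -0.245, 0.0763]
ee_rot: [3.14, -0.001, 0.005]
force: [-0.2, 0.4, -1.8]
grip_width: 0.0511
grip_force: 36.8
```

>>> step_arm(
  moves=[
    {"hand":0.04,"x":0,"y":0,"z":0.015,"twist":0},
    {"hand":0.04,"x":0,"y":0,"z":0.006,"twist":0},
    {"hand":0.04,"x":0,"y":0,"z":0,"twist":0},
    {"hand":0.04,"x":0,"y":0,"z":0,"twist":0},
    {"hand":0.04,"x":0,"y":0,"z":0,"twist":0},
  ],
)

```text
time: 10.83
tool_pos: [0.5886, -0.2437, 0.0565]
ee_rot: [3.14, 0.001, 0.004]
force: [0.1, 0.7, -0.6]
grip_width: 0.0512
grip_force: 36.8
```

>>> step_arm(
  moves=[
    {"hand":0.04,"x":-0.001,"y":-0.0015,"z":0.003,"twist":0},
    {"hand":0.04,"x":0,"y":0,"z":0.002,"twist":0},
    {"hand":0.04,"x":0,"y":0,"z":0.0015,"twist":0},
    {"hand":0.04,"x":0,"y":0,"z":0,"twist":0},
    {"hand":0.04,"x":0,"y":0,"z":0,"twist":0},
  ],
)

```text
time: 11.25
tool_pos: [0.5864, -0.2415, 0.0484]
ee_rot: [3.142, 0.001, -0.0]
force: [0.6, -0.1, 0.3]
grip_width: 0.0513
grip_force: 36.8
```

>>> step_arm(
  moves=[
    {"hand":0.052,"x":0,"y":0,"z":0,"twist":0},
    {"hand":0.056,"x":0,"y":0,"z":0,"twist":0},
    {"hand":0.065,"x":0,"y":0,"z":0,"twist":0},
    {"hand":0.085,"x":0,"y":0,"z":0,"twist":0},
    {"hand":0.085,"x":0,"y":0,"z":0,"twist":0},
  ],
)

```text
time: 11.67
tool_pos: [0.5865, -0.2416, 0.0485]
ee_rot: [3.141, 0.001, 0.0]
force: [1.0, 0.8, -0.5]
grip_width: 0.0848
grip_force: 0.0
```

>>> step_arm(
  moves=[
    {"hand":0.085,"x":0,"y":0,"z":0,"twist":0},
    {"hand":0.085,"x":0,"y":0,"z":-0.02,"twist":0},
    {"hand":0.085,"x":0,"y":0,"z":-0.036,"twist":0},
    {"hand":0.085,"x":0,"y":0,"z":-0.04,"twist":0},
    {"hand":0.085,"x":0,"y":0,"z":-0.034,"twist":0},
  ],
)

```text
time: 12.08
tool_pos: [0.5864, -0.2416, 0.1803]
ee_rot: [3.141, 0.001, 0.001]
force: [1.3, -0.5, 0.6]
grip_width: 0.0853
grip_force: 0.0
```

>>> step_arm(
  moves=[
    {"hand":0.085,"x":0.001,"y":-0.015,"z":-0.01,"twist":0},
    {"hand":0.085,"x":0.004,"y":-0.035,"z":0,"twist":0},
    {"hand":0.085,"x":0.004,"y":-0.038,"z":0,"twist":0},
    {"hand":0.085,"x":0.004,"y":-0.038,"z":0,"twist":0},
    {"hand":0.085,"x":0.004,"y":-0.038,"z":0,"twist":0},
  ],
)

```text
time: 12.5
tool_pos: [0.6029, -0.0758, 0.188]
ee_rot: [-3.141, -0.0, 0.0]
force: [1.1, -1.1, 0.3]
grip_width: 0.0851
grip_force: 0.0
```

>>> step_arm(
  moves=[
    {"hand":0.085,"x":0.004,"y":-0.038,"z":0,"twist":0},
    {"hand":0.085,"x":0.004,"y":-0.038,"z":0,"twist":0},
    {"hand":0.085,"x":0.004,"y":-0.038,"z":0,"twist":0},
    {"hand":0.085,"x":0.004,"y":-0.038,"z":0,"twist":0},
    {"hand":0.085,"x":0.004,"y":-0.038,"z":0,"twist":0},
  ],
)

```text
time: 12.92
tool_pos: [0.6226, 0.1147, 0.1879]
ee_rot: [-3.142, -0.002, 0.001]
force: [0.1, -0.8, 0.3]
grip_width: 0.0851
grip_force: 0.0
```

>>> step_arm(
  moves=[
    {"hand":0.085,"x":0.001,"y":-0.01,"z":0,"twist":0},
    {"hand":0.085,"x":0,"y":0,"z":0,"twist":0},
    {"hand":0.085,"x":0,"y":0,"z":0,"twist":0},
    {"hand":0.085,"x":0,"y":0,"z":0,"twist":0},
  ],
)

```text
time: 13.25
tool_pos: [0.6239, 0.1212, 0.188]
ee_rot: [3.141, -0.0, -0.001]
force: [1.3, 0.4, 1.0]
grip_width: 0.085
grip_force: 0.0
```

Run:
```python
from h import *
f=r.grab_frame("top");cv2.imwrite("pics/t3.png",cv2.resize(f["img"][100:300,60:440],(800,421),interpolation=cv2.INTER_CUBIC))
w=tray(f,185*S,366*S,30,(105,120,40),(130,255,255),.014);print(w)
s=r.get_state();print(s["tool_pos"],s["ee_rot"])
```

```text
Traceback (most recent call last):
  File "h.py", line 14, in tray
    c=max(cv2.findContours(m,0,1)[0],key=cv2.contourArea)
ValueError: max() iterable argument is empty
```

View pics/t3.png

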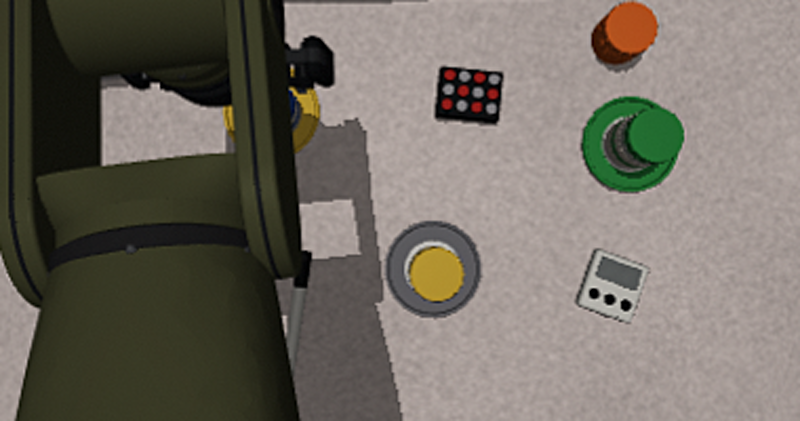

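The green jar stands on the green tray (cap 655,135, tray 630,143), and the arm hides the left side of the view. Next I descend on the blue jar.

>>> step_arm(
  moves=[
    {"hand":0.085,"x":0.0015,"y":-0.0015,"z":0.036,"twist":0},
    {"hand":0.085,"x":0,"y":0,"z":0.038,"twist":0},
    {"hand":0.085,"x":0,"y":0,"z":0.036,"twist":0},
    {"hand":0.085,"x":0,"y":0,"z":0.028,"twist":0},
    {"hand":0.085,"x":0,"y":0,"z":0.012,"twist":0},
  ],
)

```text
time: 13.72
tool_pos: [0.6222, 0.1217, 0.0331]
ee_rot: [3.14, -0.003, -0.013]
force: [-0.9, 0.1, -1.7]
grip_width: 0.0851
grip_force: 0.0
```

>>> step_arm(
  moves=[
    {"hand":0.085,"x":0,"y":0,"z":0,"twist":0},
    {"hand":0.085,"x":0,"y":0,"z":0,"twist":0},
    {"hand":0.085,"x":0,"y":0,"z":0,"twist":0},
    {"hand":0.085,"x":0,"y":0,"z":0,"twist":0},
    {"hand":0.085,"x":0,"y":0,"z":0,"twist":0},
  ],
)

```text
time: 14.13
tool_pos: [0.6274, 0.1241, 0.041]
ee_rot: [-3.141, -0.001, -0.007]
force: [-0.5, 0.0, -0.2]
grip_width: 0.0849
grip_force: 0.0
```

>>> step_arm(
  moves=[
    {"hand":0.085,"x":-0.0015,"y":0.001,"z":0.002,"twist":0},
    {"hand":0.085,"x":0,"y":0,"z":0,"twist":0},
    {"hand":0.06,"x":0,"y":0,"z":0,"twist":0},
    {"hand":0.04,"x":0,"y":0,"z":0,"twist":0},
    {"hand":0.04,"x":0,"y":0,"z":0,"twist":0},
  ],
)

```text
time: 14.55
tool_pos: [0.6241, 0.1229, 0.0364]
ee_rot: [3.141, 0.001, -0.0]
force: [-1.8, -0.1, 26.5]
grip_width: 0.0516
grip_force: 31.9
```

>>> step_arm(
  moves=[
    {"hand":0.04,"x":0,"y":0,"z":0,"twist":0},
    {"hand":0.04,"x":0,"y":0,"z":0,"twist":0},
    {"hand":0.04,"x":0,"y":0,"z":0,"twist":0},
    {"hand":0.04,"x":0,"y":0,"z":0,"twist":0},
  ],
)

```text
time: 14.88
tool_pos: [0.6244, 0.123, 0.0365]
ee_rot: [-3.142, -0.001, -0.001]
force: [-0.2, 0.6, 0.5]
grip_width: 0.051
grip_force: 36.7
```

>>> step_arm(
  moves=[
    {"hand":0.04,"x":0,"y":0,"z":-0.008,"twist":0},
    {"hand":0.04,"x":0,"y":0,"z":-0.02,"twist":0},
    {"hand":0.04,"x":-0.005,"y":-0.005,"z":-0.02,"twist":0},
    {"hand":0.04,"x":-0.015,"y":-0.014,"z":-0.008,"twist":0},
    {"hand":0.04,"x":-0.025,"y":-0.023,"z":0,"twist":0},
  ],
)

```text
time: 15.3
tool_pos: [0.5823, 0.1643, 0.0962]
ee_rot: [-3.141, 0.003, -0.011]
force: [0.9, 1.1, -0.6]
grip_width: 0.0513
grip_force: 36.7
```

>>> step_arm(
  moves=[
    {"hand":0.04,"x":-0.026,"y":-0.025,"z":0,"twist":0},
    {"hand":0.04,"x":-0.026,"y":-0.025,"z":0,"twist":0},
    {"hand":0.04,"x":-0.026,"y":-0.025,"z":0,"twist":0},
    {"hand":0.04,"x":-0.026,"y":-0.024,"z":0,"twist":0},
    {"hand":0.04,"x":-0.015,"y":-0.014,"z":0,"twist":0},
  ],
)

```text
time: 15.72
tool_pos: [0.4571, 0.2794, 0.0921]
ee_rot: [-3.141, -0.004, 0.003]
force: [-0.6, 0.1, -0.9]
grip_width: 0.0515
grip_force: 36.7
```

>>> step_arm(
  moves=[
    {"hand":0.04,"x":-0.006,"y":-0.005,"z":0,"twist":0},
    {"hand":0.04,"x":0,"y":0,"z":0.01,"twist":0},
    {"hand":0.04,"x":0,"y":0,"z":0.02,"twist":0},
    {"hand":0.04,"x":0,"y":0,"z":0.01,"twist":0},
    {"hand":0.04,"x":0,"y":0,"z":0.004,"twist":0},
  ],
)

```text
time: 16.13
tool_pos: [0.453, 0.2812, 0.0455]
ee_rot: [3.139, -0.001, -0.006]
force: [-0.7, -0.4, -0.8]
grip_width: 0.0513
grip_force: 36.7
```

>>> step_arm(
  moves=[
    {"hand":0.04,"x":0,"y":0,"z":0,"twist":0},
    {"hand":0.04,"x":0,"y":0,"z":0,"twist":0},
    {"hand":0.04,"x":0,"y":0,"z":0,"twist":0},
    {"hand":0.04,"x":0,"y":0,"z":0,"twist":0},
  ],
)

```text
time: 16.47
tool_pos: [0.455, 0.2829, 0.0493]
ee_rot: [-3.141, -0.0, -0.002]
force: [-0.0, -0.3, -0.2]
grip_width: 0.0512
grip_force: 36.7
```

Run:
```python
from h import *
f=r.grab_frame("scene");cv2.imwrite("pics/g6.png",cv2.resize(f["img"][90:270,270:510],(800,600),interpolation=cv2.INTER_CUBIC))
s=r.get_state();print(s["tool_pos"],s["force"])
```

```text
[0.45478825 0.28297984 0.04920341] [ 0.07694583 -0.06127042 -0.52360029]
```

View pics/g6.png

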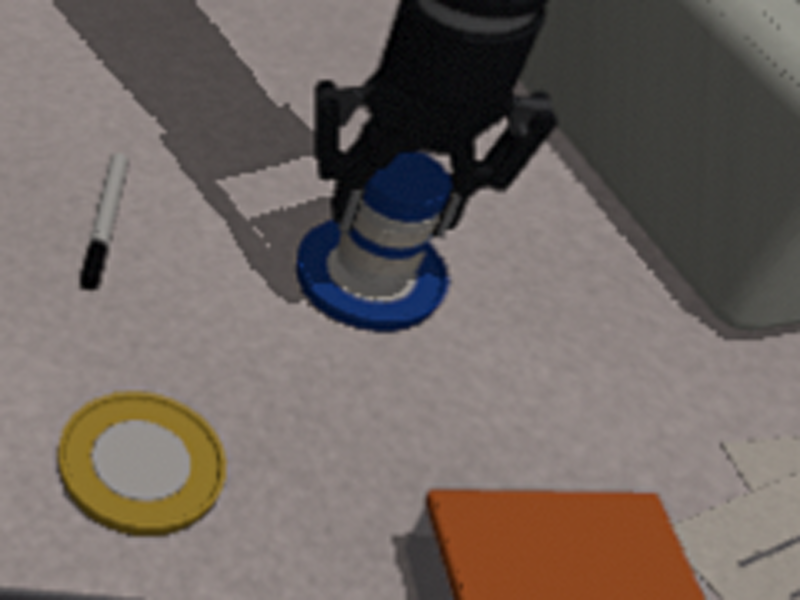

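The blue jar is over the blue tray, close to centre (jar base 375,270, tray 372,272), and the yellow tray is empty (142,460). I'll check the alignment by projecting the expected outlines.

```bash
cat >> h.py <<'E'
def w2px(f,P):
    c=np.asarray(f["view"])@np.r_[P,1];s=np.array([c[0],-c[1]])/-c[2];s=s*(1+f["k1"]*(s@s));K=f["intrinsics"]
    return np.array([K[0][0]*s[0]+K[0][2],K[1][1]*s[1]+K[1][2]])
def ring(f,x,y,z,R): return np.array([w2px(f,[x+R*np.cos(a),y+R*np.sin(a),z]) for a in np.linspace(0,6.28,60)])
E
python3 - <<'E'
from h import *
f=r.grab_frame("scene");x0,y0,s=330,110,8
im=cv2.resize(f["img"][y0:y0+75,x0:x0+95],None,fx=s,fy=s,interpolation=cv2.INTER_CUBIC)
for (a,b,z,R,c) in[(.4557,.2835,.014,.05,(0,255,255)),(.4557,.2835,.0105,.029,(0,255,255)),(.4558,.2830,.0227,.026,(0,0,255)),(.4558,.2830,.0977,.026,(0,0,255))]:
    cv2.polylines(im,[((ring(f,a,b,z,R)-[x0,y0]+.5)*s).astype(np.int32)],True,c,1)
cv2.imwrite("pics/g7.png",im)
E
```

```text
(no output)
```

View pics/g7.png

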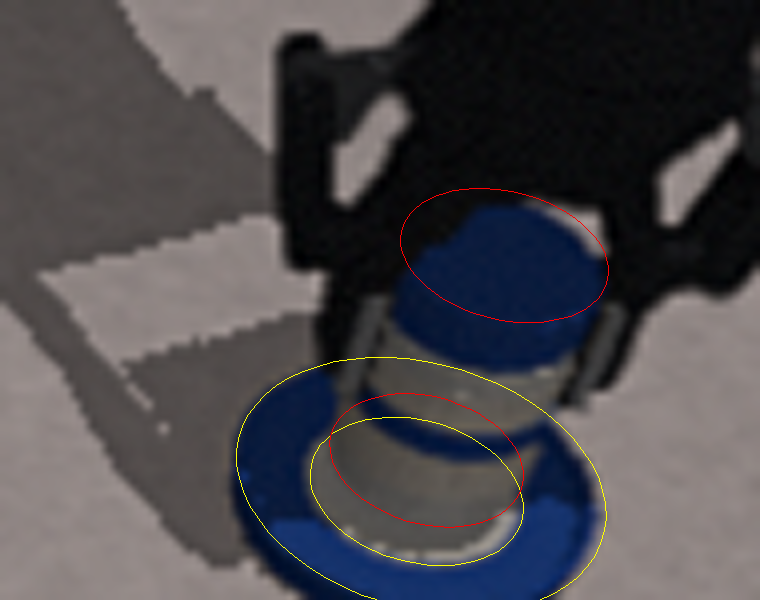

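The predicted tray rings fit the picture. The jar base (430,555) sits a few mm lower than predicted (450,525), so I'll lower slowly and watch the force.

>>> step_arm(
  moves=[
    {"hand":0.04,"x":-0.001,"y":0,"z":0.0015,"twist":0},
    {"hand":0.04,"x":0,"y":0,"z":0.0015,"twist":0},
    {"hand":0.04,"x":0,"y":0,"z":0,"twist":0},
    {"hand":0.04,"x":0,"y":0,"z":0,"twist":0},
  ],
)

```text
time: 16.9
tool_pos: [0.4528, 0.2828, 0.0452]
ee_rot: [3.141, 0.001, -0.0]
force: [0.0, -0.5, -1.7]
grip_width: 0.0512
grip_force: 36.7
```

>>> step_arm(
  moves=[
    {"hand":0.04,"x":0,"y":0,"z":0.0015,"twist":0},
    {"hand":0.04,"x":0,"y":0,"z":0.001,"twist":0},
    {"hand":0.04,"x":0,"y":0,"z":0,"twist":0},
    {"hand":0.04,"x":0,"y":0,"z":0,"twist":0},
  ],
)

```text
time: 17.23
tool_pos: [0.4529, 0.2828, 0.0427]
ee_rot: [3.141, 0.001, -0.0]
force: [-0.2, -0.2, -1.4]
grip_width: 0.0511
grip_force: 36.7
```

>>> step_arm(
  moves=[
    {"hand":0.04,"x":0,"y":0,"z":0.0015,"twist":0},
    {"hand":0.04,"x":0,"y":0,"z":0.0005,"twist":0},
    {"hand":0.04,"x":0,"y":0,"z":0,"twist":0},
    {"hand":0.04,"x":0,"y":0,"z":0,"twist":0},
  ],
)

```text
time: 17.57
tool_pos: [0.453, 0.2828, 0.0408]
ee_rot: [3.142, 0.001, -0.0]
force: [-0.0, -0.2, -1.3]
grip_width: 0.0509
grip_force: 36.7
```

>>> step_arm(
  moves=[
    {"hand":0.04,"x":0,"y":0,"z":0.0015,"twist":0},
    {"hand":0.04,"x":0,"y":0,"z":0.0005,"twist":0},
    {"hand":0.04,"x":0,"y":0,"z":0,"twist":0},
    {"hand":0.04,"x":0,"y":0,"z":0,"twist":0},
  ],
)

```text
time: 17.9
tool_pos: [0.453, 0.2828, 0.0388]
ee_rot: [3.142, 0.001, -0.0]
force: [-1.0, -0.0, -1.1]
grip_width: 0.0514
grip_force: 36.7
```

Run:
```python
from h import *
f=r.grab_frame("scene");x0,y0,s=330,110,8
im=cv2.resize(f["img"][y0:y0+75,x0:x0+95],None,fx=s,fy=s,interpolation=cv2.INTER_CUBIC)
for (a,b,z,R,c) in[(.4557,.2835,.014,.05,(0,255,255)),(.4557,.2835,.0105,.029,(0,255,255)),(.4555,.2830,.0125,.026,(0,0,255)),(.4555,.2830,.0875,.026,(0,0,255))]:
    cv2.polylines(im,[((ring(f,a,b,z,R)-[x0,y0]+.5)*s).astype(np.int32)],True,c,1)
cv2.imwrite("pics/g8.png",im)
```

```text
(no output)
```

View pics/g8.png

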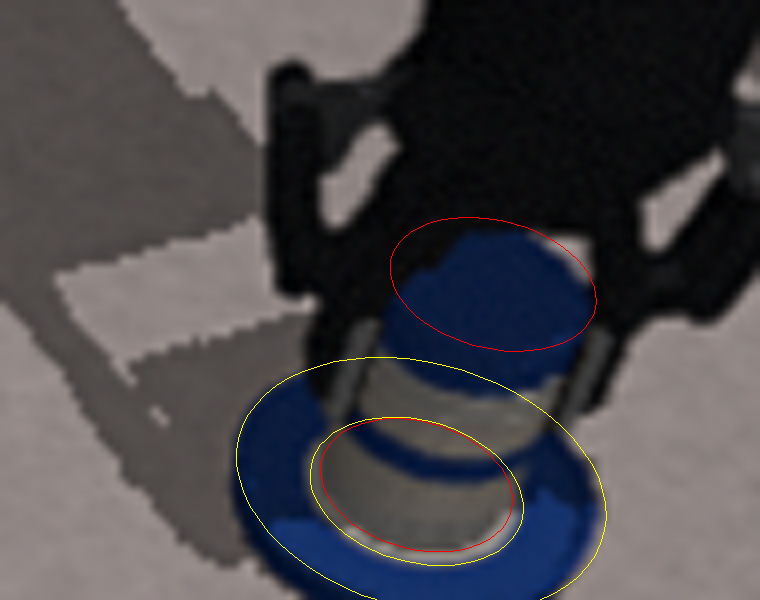

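The jar base outline now lies inside the white disc with an even margin. I'll set it down, release, and go to the yellow jar.

>>> step_arm(
  moves=[
    {"hand":0.04,"x":0,"y":0,"z":0.0015,"twist":0},
    {"hand":0.04,"x":0,"y":0,"z":0.001,"twist":0},
    {"hand":0.04,"x":0,"y":0,"z":0,"twist":0},
    {"hand":0.04,"x":0,"y":0,"z":0,"twist":0},
  ],
)

```text
time: 18.28
tool_pos: [0.4531, 0.2829, 0.0365]
ee_rot: [-3.142, -0.001, -0.0]
force: [-0.2, 0.4, 0.9]
grip_width: 0.051
grip_force: 36.8
```

>>> step_arm(
  moves=[
    {"hand":0.052,"x":0,"y":0,"z":0,"twist":0},
    {"hand":0.056,"x":0,"y":0,"z":0,"twist":0},
    {"hand":0.065,"x":0,"y":0,"z":0,"twist":0},
    {"hand":0.085,"x":0,"y":0,"z":0,"twist":0},
    {"hand":0.085,"x":0,"y":0,"z":0,"twist":0},
  ],
)

```text
time: 18.7
tool_pos: [0.453, 0.2828, 0.0363]
ee_rot: [-3.142, -0.001, 0.0]
force: [0.2, -0.4, -0.5]
grip_width: 0.0846
grip_force: 0.0
```

>>> step_arm(
  moves=[
    {"hand":0.085,"x":0,"y":0,"z":0,"twist":0},
    {"hand":0.085,"x":0,"y":0,"z":-0.02,"twist":0},
    {"hand":0.085,"x":0,"y":0,"z":-0.036,"twist":0},
    {"hand":0.085,"x":0,"y":0,"z":-0.04,"twist":0},
    {"hand":0.085,"x":0,"y":0,"z":-0.03,"twist":0},
  ],
)

```text
time: 19.12
tool_pos: [0.4535, 0.2831, 0.1651]
ee_rot: [-3.141, -0.001, -0.003]
force: [0.7, 1.0, 0.9]
grip_width: 0.0852
grip_force: 0.0
```

>>> step_arm(
  moves=[
    {"hand":0.085,"x":0.001,"y":0.015,"z":-0.01,"twist":0},
    {"hand":0.085,"x":0.001,"y":0.035,"z":0,"twist":0},
    {"hand":0.085,"x":0.001,"y":0.039,"z":0,"twist":0},
    {"hand":0.085,"x":0.001,"y":0.039,"z":0,"twist":0},
    {"hand":0.085,"x":0.001,"y":0.039,"z":0,"twist":0},
  ],
)

```text
time: 19.53
tool_pos: [0.4578, 0.1145, 0.1726]
ee_rot: [-3.142, -0.003, -0.001]
force: [1.2, 0.0, 0.2]
grip_width: 0.085
grip_force: 0.0
```

>>> step_arm(
  moves=[
    {"hand":0.085,"x":0.001,"y":0.039,"z":0,"twist":0},
    {"hand":0.085,"x":0.001,"y":0.039,"z":0,"twist":0},
    {"hand":0.085,"x":0.001,"y":0.039,"z":0,"twist":0},
    {"hand":0.085,"x":0,"y":0.025,"z":0,"twist":0},
    {"hand":0.085,"x":0,"y":0.01,"z":0,"twist":0},
  ],
)

```text
time: 19.95
tool_pos: [0.4611, -0.0391, 0.1725]
ee_rot: [3.141, -0.005, 0.001]
force: [0.1, 1.1, 0.8]
grip_width: 0.0847
grip_force: 0.0
```

>>> step_arm(
  moves=[
    {"hand":0.085,"x":0,"y":0,"z":0.03,"twist":0},
    {"hand":0.085,"x":0,"y":0,"z":0.03,"twist":0},
    {"hand":0.085,"x":0,"y":0,"z":0,"twist":0},
    {"hand":0.085,"x":0,"y":0,"z":0,"twist":0},
    {"hand":0.085,"x":0,"y":0,"z":0,"twist":0},
  ],
)

```text
time: 20.37
tool_pos: [0.462, -0.0358, 0.1135]
ee_rot: [3.141, 0.002, 0.002]
force: [0.8, 0.3, 0.5]
grip_width: 0.0849
grip_force: 0.0
```

```bash
cat >> h.py <<'E'
def cap(f,x,y,z):
    u0,v0=w2px(f,[x,y,z]).astype(int)
    P=np.array([px2w(f,u,v) for u in range(u0-25,u0+25) for v in range(v0-25,v0+25) if 0<=u<512 and 0<=v<384])
    P=P[(np.abs(P[:,2]-z)<.005)&(np.hypot(P[:,0]-x,P[:,1]-y)<.04)]
    (cx,cy),rr=cv2.minEnclosingCircle(P[:,:2].astype(np.float32));return np.round([cx,cy,rr,len(P),*P.mean(0)],4)
E
python3 - <<'E'
from h import *
for n in("top","scene"):
    f=r.grab_frame(n)
    for c in[(.4555,.283,.085),(.587,-.242,.1),(.462,-.036,.07)]:
        try: print(n,cap(f,*c))
        except Exception as e: print(n,"none")
    print(tray(f,*( (296*S,240*S) if n=="top" else w2px(f,[.627,.127,.014])),30,(18,110,60),(35,255,255),.014)[2])
s=r.get_state();print(s["tool_pos"])
E
```

```text
top [4.543e-01 2.827e-01 2.680e-02 5.590e+02 4.543e-01 2.819e-01 8.510e-02]
top [ 5.859e-01 -2.406e-01  2.650e-02  5.510e+02  5.857e-01 -2.400e-01
  9.970e-02]
top [ 0.  0.  0.  0. nan nan nan]
[0.62654344 0.12743897 0.014     ]
scene [4.560e-01 2.825e-01 2.710e-02 3.620e+02 4.581e-01 2.815e-01 8.390e-02]
scene [ 5.887e-01 -2.409e-01  2.630e-02  4.250e+02  5.905e-01 -2.411e-01
  9.890e-02]
scene [ 4.618e-01 -3.720e-02  2.700e-02  3.150e+02  4.634e-01 -3.630e-02
  6.900e-02]
[0.63381685 0.12599152 0.014     ]
[ 0.46273638 -0.03598385  0.11451712]h.py:24: RuntimeWarning: Mean of empty slice.
  (cx,cy),rr=cv2.minEnclosingCircle(P[:,:2].astype(np.float32));return np.round([cx,cy,rr,len(P),*P.mean(0)],4)
  ret = um.true_divide(
```

Blue and green both sit within about 1 mm of their tray centres. Now the yellow jar.

>>> step_arm(
  moves=[
    {"hand":0.085,"x":-0.001,"y":0,"z":0.025,"twist":0},
    {"hand":0.085,"x":0,"y":0,"z":0.03,"twist":0},
    {"hand":0.085,"x":0,"y":0,"z":0.02,"twist":0},
    {"hand":0.085,"x":0,"y":0,"z":0.005,"twist":0},
    {"hand":0.085,"x":0,"y":0,"z":0,"twist":0},
  ],
)

```text
time: 20.88
tool_pos: [0.4599, -0.0358, 0.032]
ee_rot: [-3.141, -0.002, 0.003]
force: [-0.5, -0.3, 0.1]
grip_width: 0.0851
grip_force: 0.0
```

>>> step_arm(
  moves=[
    {"hand":0.085,"x":0,"y":0,"z":0,"twist":0},
    {"hand":0.085,"x":0,"y":0,"z":0,"twist":0},
    {"hand":0.085,"x":0,"y":0,"z":0,"twist":0},
  ],
)

```text
time: 21.13
tool_pos: [0.4619, -0.0365, 0.0344]
ee_rot: [3.141, 0.001, 0.006]
force: [0.5, 1.2, 0.1]
grip_width: 0.0851
grip_force: 0.0
```

>>> step_arm(
  moves=[
    {"hand":0.07,"x":0,"y":0,"z":0,"twist":0},
    {"hand":0.06,"x":0,"y":0,"z":0,"twist":0},
    {"hand":0.04,"x":0,"y":0,"z":0,"twist":0},
    {"hand":0.04,"x":0,"y":0,"z":0,"twist":0},
    {"hand":0.04,"x":0,"y":0,"z":0,"twist":0},
  ],
)

```text
time: 21.55
tool_pos: [0.4609, -0.0363, 0.0331]
ee_rot: [3.141, 0.001, 0.002]
force: [-0.5, -0.2, 4.5]
grip_width: 0.0511
grip_force: 36.7
```

>>> step_arm(
  moves=[
    {"hand":0.04,"x":0,"y":0,"z":0,"twist":0},
    {"hand":0.04,"x":0,"y":0,"z":0,"twist":0},
    {"hand":0.04,"x":0,"y":0,"z":0,"twist":0},
    {"hand":0.04,"x":0,"y":0,"z":0,"twist":0},
  ],
)

```text
time: 21.88
tool_pos: [0.4609, -0.0363, 0.0331]
ee_rot: [3.141, 0.001, 0.002]
force: [-1.3, -0.1, 5.1]
grip_width: 0.0515
grip_force: 36.8
```

>>> step_arm(
  moves=[
    {"hand":0.04,"x":0,"y":0,"z":-0.008,"twist":0},
    {"hand":0.04,"x":0,"y":0,"z":-0.02,"twist":0},
    {"hand":0.04,"x":0.005,"y":-0.005,"z":-0.02,"twist":0},
    {"hand":0.04,"x":0.015,"y":-0.015,"z":-0.007,"twist":0},
    {"hand":0.04,"x":0.024,"y":-0.024,"z":0,"twist":0},
  ],
)

```text
time: 22.3
tool_pos: [0.5049, 0.0071, 0.0896]
ee_rot: [3.141, -0.003, 0.005]
force: [0.4, 0.2, -0.5]
grip_width: 0.0511
grip_force: 36.7
```

>>> step_arm(
  moves=[
    {"hand":0.04,"x":0.025,"y":-0.025,"z":0,"twist":0},
    {"hand":0.04,"x":0.025,"y":-0.025,"z":0,"twist":0},
    {"hand":0.04,"x":0.025,"y":-0.025,"z":0,"twist":0},
    {"hand":0.04,"x":0.025,"y":-0.024,"z":0,"twist":0},
    {"hand":0.04,"x":0.015,"y":-0.014,"z":0,"twist":0},
  ],
)

```text
time: 22.72
tool_pos: [0.6206, 0.1234, 0.0871]
ee_rot: [-3.141, -0.004, -0.0]
force: [-0.1, -0.9, -0.0]
grip_width: 0.051
grip_force: 36.7
```

>>> step_arm(
  moves=[
    {"hand":0.04,"x":0.006,"y":-0.006,"z":0,"twist":0},
    {"hand":0.04,"x":0,"y":0,"z":0.01,"twist":0},
    {"hand":0.04,"x":0,"y":0,"z":0.02,"twist":0},
    {"hand":0.04,"x":0,"y":0,"z":0.01,"twist":0},
    {"hand":0.04,"x":0,"y":0,"z":0.004,"twist":0},
  ],
)

```text
time: 23.13
tool_pos: [0.6218, 0.1258, 0.0397]
ee_rot: [3.141, 0.0, -0.01]
force: [-0.8, -0.3, -2.1]
grip_width: 0.0511
grip_force: 36.8
```

>>> step_arm(
  moves=[
    {"hand":0.04,"x":0,"y":0,"z":0,"twist":0},
    {"hand":0.04,"x":0,"y":0,"z":0,"twist":0},
    {"hand":0.04,"x":0,"y":0,"z":0,"twist":0},
    {"hand":0.04,"x":0,"y":0,"z":0,"twist":0},
  ],
)

```text
time: 23.47
tool_pos: [0.6258, 0.1268, 0.0446]
ee_rot: [-3.141, -0.001, -0.003]
force: [-0.1, -0.0, -0.5]
grip_width: 0.0513
grip_force: 36.8
```

>>> step_arm(
  moves=[
    {"hand":0.04,"x":0.002,"y":-0.0005,"z":0.003,"twist":0},
    {"hand":0.04,"x":0,"y":0,"z":0.002,"twist":0},
    {"hand":0.04,"x":0,"y":0,"z":0.001,"twist":0},
    {"hand":0.04,"x":0,"y":0,"z":0,"twist":0},
    {"hand":0.04,"x":0,"y":0,"z":0,"twist":0},
  ],
)

```text
time: 23.88
tool_pos: [0.627, 0.1275, 0.0371]
ee_rot: [3.142, 0.001, -0.001]
force: [-0.2, -0.6, -1.9]
grip_width: 0.051
grip_force: 36.8
```

>>> step_arm(
  moves=[
    {"hand":0.04,"x":0,"y":0,"z":0.0015,"twist":0},
    {"hand":0.04,"x":0,"y":0,"z":0.0015,"twist":0},
    {"hand":0.04,"x":0,"y":0,"z":0.0005,"twist":0},
    {"hand":0.04,"x":0,"y":0,"z":0,"twist":0},
    {"hand":0.04,"x":0,"y":0,"z":0,"twist":0},
  ],
)

```text
time: 24.3
tool_pos: [0.6271, 0.1274, 0.0337]
ee_rot: [3.142, 0.001, -0.0]
force: [-0.0, 0.3, -0.6]
grip_width: 0.051
grip_force: 36.8
```

>>> step_arm(
  moves=[
    {"hand":0.04,"x":0,"y":0,"z":0.0005,"twist":0},
    {"hand":0.052,"x":0,"y":0,"z":0,"twist":0},
    {"hand":0.056,"x":0,"y":0,"z":0,"twist":0},
    {"hand":0.065,"x":0,"y":0,"z":0,"twist":0},
    {"hand":0.085,"x":0,"y":0,"z":0,"twist":0},
  ],
)

```text
time: 24.72
tool_pos: [0.6273, 0.1275, 0.0335]
ee_rot: [-3.141, -0.001, -0.001]
force: [0.6, 0.3, 0.5]
grip_width: 0.0753
grip_force: 0.0
```

>>> step_arm(
  moves=[
    {"hand":0.085,"x":0,"y":0,"z":0,"twist":0},
    {"hand":0.085,"x":0,"y":0,"z":0,"twist":0},
    {"hand":0.085,"x":0,"y":0,"z":-0.02,"twist":0},
    {"hand":0.085,"x":0,"y":0,"z":-0.036,"twist":0},
    {"hand":0.085,"x":0,"y":0,"z":-0.038,"twist":0},
  ],
)

```text
time: 25.13
tool_pos: [0.6252, 0.1272, 0.1258]
ee_rot: [3.141, 0.001, -0.009]
force: [1.6, 0.1, 0.8]
grip_width: 0.0852
grip_force: 0.0
```

>>> step_arm(
  moves=[
    {"hand":0.085,"x":0,"y":0,"z":-0.04,"twist":0},
    {"hand":0.085,"x":-0.02,"y":0.015,"z":-0.02,"twist":0},
    {"hand":0.085,"x":-0.03,"y":0.02,"z":0,"twist":0},
    {"hand":0.085,"x":-0.035,"y":0.02,"z":0,"twist":0},
    {"hand":0.085,"x":-0.035,"y":0.02,"z":0,"twist":0},
  ],
)

```text
time: 25.55
tool_pos: [0.5063, 0.0518, 0.1881]
ee_rot: [3.141, 0.002, 0.002]
force: [-0.6, -1.3, 1.4]
grip_width: 0.085
grip_force: 0.0
```

>>> step_arm(
  moves=[
    {"hand":0.085,"x":-0.03,"y":0.02,"z":0,"twist":0},
    {"hand":0.085,"x":-0.02,"y":0.015,"z":0,"twist":0},
    {"hand":0.085,"x":0,"y":0,"z":0,"twist":0},
    {"hand":0.085,"x":0,"y":0,"z":0,"twist":0},
    {"hand":0.085,"x":0,"y":0,"z":0,"twist":0},
  ],
)

```text
time: 25.97
tool_pos: [0.4578, 0.0174, 0.1878]
ee_rot: [-3.141, -0.001, -0.002]
force: [0.2, -0.3, -0.2]
grip_width: 0.0851
grip_force: 0.0
```

Run:
```python
from h import *
f=r.grab_frame("scene");cv2.imwrite("pics/end.png",cv2.resize(f["img"],(800,600),interpolation=cv2.INTER_CUBIC))
for c in[(.4555,.283,.085),(.587,-.242,.1),(.627,.1275,.07)]: print(cap(f,*c))
f=r.grab_frame("top")
try: print(cap(f,.627,.1275,.07))
except Exception: pass
s=r.get_state();print(s["tool_pos"],s["time"])
```

```text
[4.558e-01 2.827e-01 2.750e-02 3.650e+02 4.580e-01 2.814e-01 8.380e-02]
[ 5.886e-01 -2.408e-01  2.650e-02  4.310e+02  5.907e-01 -2.409e-01
  9.890e-02]
[6.276e-01 1.277e-01 2.680e-02 4.920e+02 6.294e-01 1.272e-01 6.930e-02]
[6.258e-01 1.289e-01 2.660e-02 5.120e+02 6.253e-01 1.285e-01 6.990e-02]
[0.45808555 0.01770372 0.18765452] 26.0667
```

View pics/end.png

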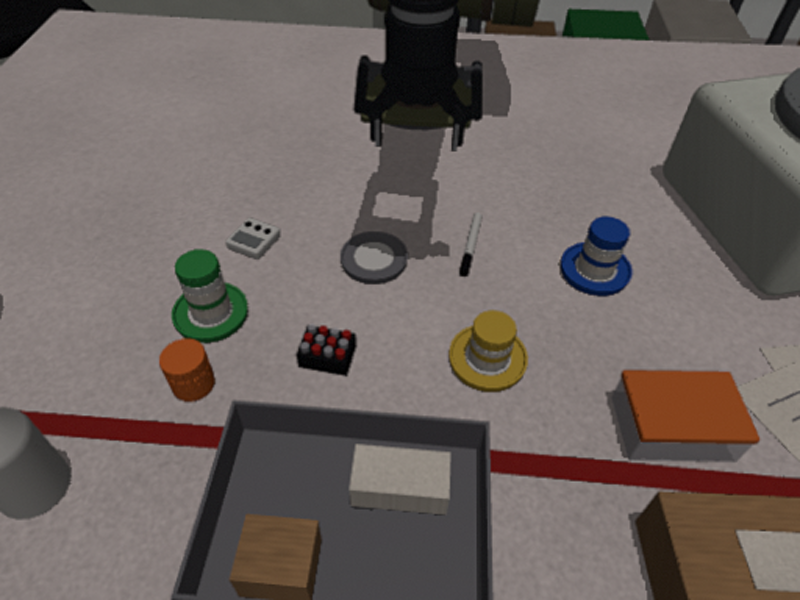

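All three jars stand upright on their own trays: green (205,290), yellow (490,340) and blue (605,250). The grey tray is empty (374,257), the marker, timer and rack are where they were, and the arm is clear.

```bash
python3 -c "
from cell import r
print(r.close_job())"
```

```text
the job is handed in; nothing more can be done
None
```

The job is handed in at about 26 s of robot time: all three jars stand upright on the white discs of their own trays, within about 2 mm of centre, the grey tray is empty again, and the marker, timer, rack and orange look-alike were left alone.

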